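# Set an underpinner's pressure and hold a glued frame corner in its vee

## Robot

A 6-joint arm with a two-finger parallel gripper is mounted at the origin on the work surface. World frame = base frame: x ahead of the robot, y to its left, z up, the work surface at z = 0. Lengths are in m, angles in rad, forces in N, time in s.
With the tool pointing down it reaches from about 0.3 to 0.75 m from the base axis. Payload 8.5 kg.
Tool frame: the origin (TCP) lies at the very end of the fingers, on their centre line; the grasp point (between the pads) lies 19 mm behind it; x points along the fingers, y is the direction in which the jaws open and shut, and the axes are right-handed (so a half turn about x gives the same grasp; the last joint's range is limited). The gripper opens to 88 mm and grips with 3 to 60 N. Pads are 18 mm wide; open, the fingers measure 123 mm over their backs; the gripper's body (75 mm by 187 mm) begins 45 mm behind the grasp point.
Start: joints at [-1.324, 0.381, 1.297, -0, 1.464, -0.215], TCP at [0.245, -0.492, 0.239] pointing down, gripper open.
Joint ranges: [-3.11, 3.11], [-0.89, 2.33], [0.22, 2.48], [-1.42, 4.56], [0.17, 2.85], [-2.88, 2.88]. Speed limits (rad/s): [2.39, 2.39, 3.14, 3.14, 3.14, 3.14].

## Interface

Orientations are given as a rotation vector (axis times angle).
In Python, from workcell import env gives the robot as it stands. The module is installed in compiled form; this text tells all that it offers.
- The arm moves only by the tool step_arm, never from a script. Its argument "increments" is a list that holds one entry, the list of rows, each a list of 4 numbers: the shift along the tool's x, y, z in mm, then the turn about the tool's x in degrees. In form: [[[x, y, z, yaw], ...]]. A call has 1 to 12 rows; each row is the pose to reach, as a shift and turn from the pose commanded when the call began, along the tool's axes at that moment; what a row does not reach only later rows make up. A row lasts 1/12 s, in which the tool goes at most 41.7 mm and 7.16 degrees, less where a joint would pass 70% of its speed; a pose out of reach is approached as far as the arm can. A call with a gripper value outside its range is refused whole. "jaw" is the opening, from -1 (shut) to 1 (fully open), set as the call begins (left out, the last holds). The fingers move at their own pace and stop on an object; the grip force is fixed at half the most. Time passes only in rows, so rows that repeat a pose let the fingers close. It gives the time, the measured TCP pose, the force and the opening at its end, in the units of the state.
- env.get_state(): the state, without advancing time (a new reading comes with each control period).
- env.read_camera(name): name is "side" or "top" or "wrist"; returns a dict with "image" (384x512x3 uint8, blue, green, red), "fx", "fy", "cx", "cy" (pixels), "k1" (the pictures are not rectified: a ray, as slopes to the right and down, at radius r is drawn at 1 + k1 r^2 times it, then the intrinsics apply), "extrinsics" (4x4, takes a point from world to camera coordinates). Camera axes: x right, y down, z forward; pixel columns grow to the right and rows downward; lengths in m; the calibration is good to about 2 mm. A picture is of the moment at which its call begins. There is no depth.
- env.job_done(): hands the job in, once; it reports no verdict.
The state is a dict: "time": time; "qpos": joint angles; "qd": joint speeds; "joint_torque": joint torques, N m; "position": TCP position; "tcp_rot": TCP orientation; "wrist_force": force on the tool from outside, world axes, zero at the start; "torque": the same for the moment, N m; "finger_gap": finger opening in m.
Only numpy, scipy, OpenCV 4.12 (cv2) and the standard library are available. Lean on these libraries where they do the work, as an engineer would, in place of code of your own. Each camera call takes 0.05 s, during which the arm holds its last target.

## Task

This glued frame corner is about to be pinned on the underpinner: first turn the machine's pressure knob clockwise to the green mark. Then take the corner, lay it on the machine's steel table with its outer corner towards the vee of the two fences, and push it diagonally, down and into the vee together, until it sits flat on the table with both legs flush against their fences. Finish while still holding it pressed there, firmly but without ramming it, with the knob still at the mark and everything else on the bench left where it was.

Things in the scene. Friction and masses are not known exactly. Their poses are not given: they have to be found in the camera images.
- pressure_knob (a joint): pressure knob's angle, rad, 0 to 2.8, growing clockwise from above. It starts between 0 and 0.5; at 1.40 its white pointer is at the middle of the green mark (yellow is 1.9, red 2.4; thin white ticks at 0, 0.35, 0.70, 1.05). Stiff by friction (0.08 N m), stays where it is left.
- knob_grip (a point): on the pressure knob's upright axis, 93 mm above the bench: a black bar grip 46 long, 14 thick, 24 mm high (top 10 mm above this point) on a round skirt 50 mm across (top 14 mm below it). x runs along the bar to the end with the white pointer line and turns with the knob. It stands on a grey pod 85 x 90 mm, 70 mm high, right of the machine's table as the robot sees it.
- green_mark (a point): middle of the green radial mark on the black dial under the knob, 34.5 mm from the knob's axis, on the pod's top (70 mm above the bench); fixed to the machine.
- corner_tip (a point): outer corner, at the underside, of the glued frame corner: a loose right-angled L of dark wood, about 0.12 kg, legs 130 mm long outside, 22 wide, 48 high, white line along the inner top edge; the lowest 20 mm of the inner side is cut back 6 mm. x points level out along the L's diagonal (inside to outer corner): left leg at 135 degrees to x, right leg at -135; z up.
- leg_left (a point): grip point on the left leg: middle of its 22 mm width, 60 mm from the outer corner along the outside, 40 mm above the underside (8 below the top); (-50.2, +34.6, +40) mm from the outer corner; same axes. Planed wood, slides easily on the metal (friction about 0.3). Fingers reaching no deeper than 28 mm below the top stay clear of fences and cut-back.
- leg_right (a point): the same grip point on the right leg: (-50.2, -34.6, +40) mm from the outer corner; same axes
- vee (a point): where the two fence faces meet, on top of the underpinner's steel table, 60 mm above the bench. The seated corner has its outer corner here and the same axes: x level into the vee (which opens towards the robot), z up. The table reaches 125 mm before this point, 60 behind, 125 to each side. A column 163 mm high stands from 62 mm behind, its arm parked to the rear. Fixed.
- fence_left: left fence: rigid aluminium bar 16 mm thick, 18 mm high above the steel table, its face running from 8 to 108 mm from the fences' meeting point at 135 degrees to the vee's x. Origin at the meeting point, on the table's top.
- fence_right: right fence, the same at -135 degrees. Origin at the same point. Rigid.
- plate: the underpinner's flat steel table (185 x 250 mm, 10 mm thick, top 60 mm above the bench); origin on its underside, right below the meeting point of the fences. Rigid.
- corner: the glued frame corner itself; origin and axes are those of its outer corner at the underside (see there)
- can_blue: blue spray can, 65 mm across, 190 mm high, standing at the back left; leave alone. Origin under its centre.
- can_black: black spray can, same size, back left; leave alone
- can_red: red spray can with a white cap, same size, on the right; leave alone
- glue: white glue bottle with an orange cap, 50 mm across, 150 mm high, behind; leave alone
- tape: roll of masking tape, 100 mm across, 25 mm high, lying in front of the machine, to the right; leave alone. Origin under its centre.
- nail_box: open red box for nails, 110 x 75 x 30 mm, right of the robot; leave alone
- offcut: straight offcut of the same moulding, 110 x 22 x 48 mm, on the left; leave alone
- panel: small painted panel, 200 x 150 x 22 mm, lying flat far right; leave alone
There are look-alikes about, which are no part of the job. What is shaped like the corner but blue is not meant.

How it is judged:
On the way, in this order (a step that is already met when the one before it is completed fails the run):
1. the pressure knob stands at the green mark (within 0.12 rad) (value of joint pressure_knob between 1.28 and 1.52 rad), for 0.3 s.
2. the corner is pressed home on the table and against both fences (distance between corner_tip and vee below 0.004 m and angle between the x axis of corner_tip and the x axis of vee, either way round below 0.03 rad and x of leg_left in the frame of vee below 0 m and angle between corner_tip's own z axis and vertical below 0.03 rad and contact force between corner and fence_left above 2 N and contact force between corner and fence_right above 2 N and contact force between corner and plate above 4 N), for 0.3 s.
At the end, for the whole second after the job is handed in: Knob within 0.12 rad of the green mark; outer corner within 4 mm of the fences' meeting point, turned and tilted under 0.03 rad; held or pushed by the gripper, at rest, bearing on each fence with over 2 N and on the steel table with over 4 N (more than its weight) (all of step 1 and all of step 2 and contact force between corner and the fingers above 2 N and linear speed of corner below 0.01 m/s); the arm keeps its last pose, push and grip.
It fails at once if a spray can, the glue, tape, nail box, offcut or panel moved more than 30 mm (distance of any of can_blue, can_black, can_red, glue, tape, nail_box, offcut, panel from where it was at the start of the episode above 0.03 m).
It fails at once if the corner is rammed: more than 50 N on a fence or the steel table (contact force between corner and fence_left above 50 N or contact force between corner and fence_right above 50 N or contact force between corner and plate above 50 N).
It also fails if it takes over 64 s, if anything falls off the work surface, if the arm or the gripper's body presses on something with over 40 N, if the wrist force passes 120 N, or if a joint passes its speed limit or range.

## Working session

There is one attempt and no reset: what is moved stays moved. The work goes in short steps, Python scripts to look and compute and a tool call to move; the robot and the scene stay as the last step left them, time stands still between calls to the robot, and variables do not carry over. Pictures are saved under pics/ and viewed, and the job is handed in when it is done.

Besides the shell and the picture viewer there is one more tool, called after "Call:" in YAML: its name, and indented under it one key for each argument. step_arm: Moves the arm, as the interface text tells. Its arguments: {"type":"object","properties":{"increments":{"type":"array","items":{"type":"array","items":{"type":"array","items":{"type":"number"}}}},"jaw":{"type":"number"}},"required":["increments"]}

```bash
mkdir -p pics; cat > h.py <<'E'
import numpy as np, cv2, json
from workcell import env
from scipy.spatial.transform import Rotation as R
def cap(n,f):
    c=env.read_camera(n); np.savez('pics/'+f+'.npz',**c); cv2.imwrite('pics/'+f+'.png',c['image']); return c
def load(f): 
    d=np.load('pics/'+f+'.npz'); return {k:d[k] for k in d}
def ray(c,u,v):
    K=np.array([[c['fx'],0,c['cx']],[0,c['fy'],c['cy']],[0,0,1]],float)
    d=np.array([float(c['k1']),0,0,0])
    p=cv2.undistortPoints(np.array([[[u,v]]],float),K,d)[0,0]
    E=c['extrinsics'];Rm=E[:3,:3];o=-Rm.T@E[:3,3]
    return o,Rm.T@np.array([p[0],p[1],1])
def onz(c,u,v,z):
    o,d=ray(c,u,v);return o+d*(z-o[2])/d[2]
def proj(c,P):
    E=c['extrinsics'];K=np.array([[c['fx'],0,c['cx']],[0,c['fy'],c['cy']],[0,0,1]],float)
    q,_=cv2.projectPoints(np.array(P,float).reshape(-1,1,3),cv2.Rodrigues(E[:3,:3])[0],E[:3,3],K,np.array([float(c['k1']),0,0,0]));return q[:,0]
def show(c,f,x0=0,y0=0,x1=512,y1=384,s=1,marks=()):
    im=c['image'].copy()[y0:y1,x0:x1]; im=cv2.resize(im,None,fx=s,fy=s,interpolation=cv2.INTER_CUBIC)
    for u,v in marks: cv2.drawMarker(im,(int((u-x0+.5)*s),int((v-y0+.5)*s)),(255,0,255),cv2.MARKER_CROSS,10,1)
    cv2.imwrite('pics/'+f+'.png',im)
E
python3 - <<'E'
from h import *
s=env.get_state();print(s)
for n in('top','side','wrist'):
    c=cap(n,n+'0');E=c['extrinsics'];print(n,c['fx'],c['k1'],-E[:3,:3].T@E[:3,3],E[2,:3])
E
```

```text
{'time': 0.0, 'qpos': array([-1.32430022e+00,  3.81178652e-01,  1.29827235e+00,  9.24729984e-06,
        1.46358618e+00, -2.15285659e-01]), 'qd': array([-0.00111557,  0.00118644,  0.00036113, -0.00088234,  0.00041517,
       -0.0007539 ]), 'joint_torque': array([-5.19390851e-04, -4.37934208e+01, -2.24556237e+01,  7.13410671e-02,
        3.52813234e-02, -1.17010550e-04]), 'position': array([ 0.244985  , -0.49210632,  0.23814317]), 'tcp_rot': array([ 1.96516965,  0.46343871, -1.9651966 ]), 'wrist_force': array([ 0.59393556, -0.30756401,  0.34843149]), 'torque': array([-0.0025778 ,  0.02576272, -0.02552936]), 'finger_gap': 0.08854297891534176}
top 446.53835606177586 -0.08198887760023137 [ 0.14015811 -0.04467905  1.63194303] [ 0.20639347  0.0036572  -0.97846224]
side 409.7587147630136 -0.08147212067904991 [0.21407861 0.90358542 1.15934854] [ 0.15822911 -0.65173046 -0.74176207]
wrist 322.4060903620083 -0.08591566882807217 [ 0.32028219 -0.45492563  0.38407182] [-0.28640004 -0.14184154 -0.94755263]
```

View pics/top0.png

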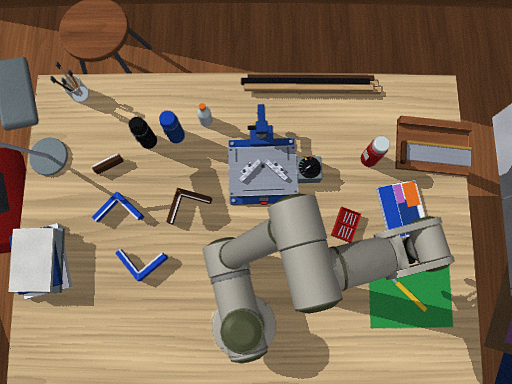

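View pics/side0.png

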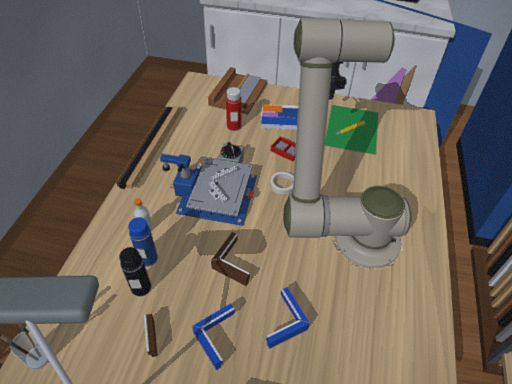

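View pics/wrist0.png

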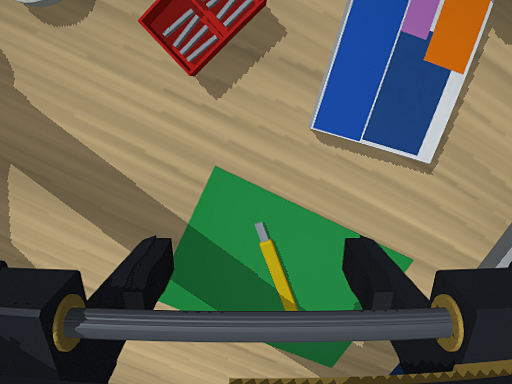

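Things that could be mistaken for the corner, in the top view: the dark-wood L at (188,202), a blue L at (118,206), a blue L at (142,265), and the straight dark offcut at (107,163). By the description I choose the dark L. Close crops next.

```bash
python3 - <<'E'
from h import *
c=load('top0')
a=c['image'][180:230,155:220];b=c['image'][125:210,220:330]
cv2.imwrite('pics/cropL.png',cv2.resize(a,None,fx=9,fy=9,interpolation=cv2.INTER_CUBIC))
cv2.imwrite('pics/cropM.png',cv2.resize(b,None,fx=7,fy=7,interpolation=cv2.INTER_CUBIC))
E
```

```text
(no output)
```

View pics/cropL.png

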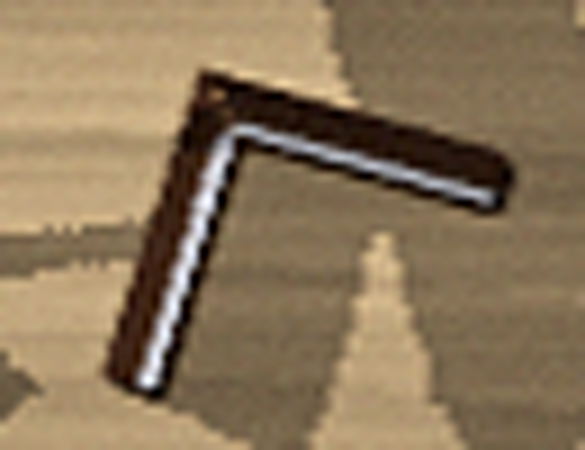

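View pics/cropM.png

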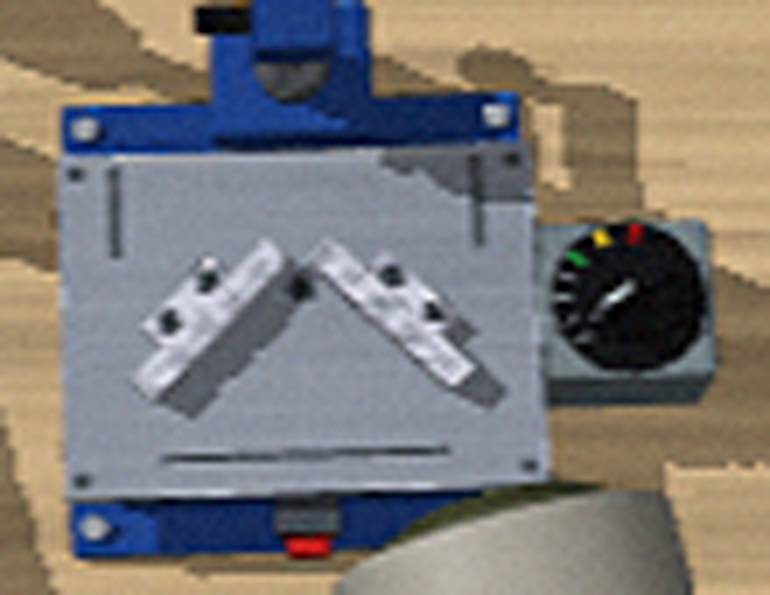

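```bash
python3 - <<'E'
from h import *
c=load('top0')
cl=lambda u,v:(155+(u-4)/9,180+(v-4)/9)
cm=lambda u,v:(220+(u-3)/7,125+(v-3)/7)
for n,p,z in [('tip',cl(203,72),.048),('Rend',cl(510,160),.048),('Lend',cl(107,377),.048),('knob',cm(620,295),.095),('green',cm(576,258),.07),('dialc',cm(630,297),.07),
 ('plTL',cm(58,155),.06),('plTR',cm(535,148),.06),('plBL',cm(68,500),.06),('red',(381,140),.19)]:
    P=onz(c,*p,z);print(n,np.round(p,1),np.round(P,4))
s=env.get_state();print(np.round(R.from_rotvec(s['tcp_rot']).as_matrix(),3))
E
```

```text
tip [177.1 187.6] [0.4883 0.2448 0.048 ]
Rend [211.2 197.3] [0.4523 0.1194 0.048 ]
Lend [166.4 221.4] [0.3637 0.2786 0.048 ]
knob [308.1 166.7] [ 0.5548 -0.2283  0.095 ]
green [301.9 161.4] [ 0.5813 -0.2089  0.07  ]
dialc [309.6 167. ] [ 0.5605 -0.2365  0.07  ]
plTL [227.9 146.7] [0.6399 0.0612 0.06  ]
plTR [296.  145.7] [ 0.6441 -0.1896  0.06  ]
plBL [229.3 196. ] [0.4549 0.0533 0.06  ]
red [381 140] [ 0.6242 -0.4683  0.19  ]
[[-0.     0.446 -0.895]
 [ 0.001 -0.895 -0.446]
 [-1.    -0.001 -0.   ]]
```

The L measures 130 and 129 mm from tip to leg ends, and the plate 251 x 185 mm, so both agree with the sizes given. I am moving above the knob for a close look.

Call:
step_arm:
  increments:
    - [[0,-8,-33,-6],[2,-16,-66,-13],[5,-24,-99,-20],[8,-33,-132,-27],[10,-41,-165,-34],[12,-49,-198,-41],[15,-57,-231,-48],[17,-65,-264,-55],[20,-74,-297,-62],[22,-82,-330,-69],[25,-90,-363,-76],[28,-98,-395,-82]]

```text
time: 1.15
position: [0.5561, -0.2272, 0.2104]
tcp_rot: [0.964, 1.347, -0.964]
wrist_force: [0.3, -1.1, -1.0]
finger_gap: 0.088
```

Call:
step_arm:
  increments:
    - [[0,0,0,-6],[0,0,0,-11],[0,0,0,-15],[0,0,0,-15]]

```text
time: 1.48
position: [0.555, -0.2284, 0.2103]
tcp_rot: [0.767, 1.432, -0.767]
wrist_force: [-1.0, -0.2, -0.2]
finger_gap: 0.0882
```

```bash
python3 - <<'E'
from h import *
w=cap('wrist','w1');cap('top','top1');s=env.get_state();print(s['time'],s['position'],s['wrist_force'],s['finger_gap'],np.round(R.from_rotvec(s['tcp_rot']).as_matrix(),3))
show(w,'w1b',s=1.5)
E
```

```text
1.5833 [ 0.55491884 -0.22865286  0.21054857] [0.64334173 0.21646983 0.22800603] 0.08846029476579927 [[-0.     0.836  0.549]
 [ 0.     0.549 -0.836]
 [-1.    -0.    -0.   ]]
```

View pics/w1b.png

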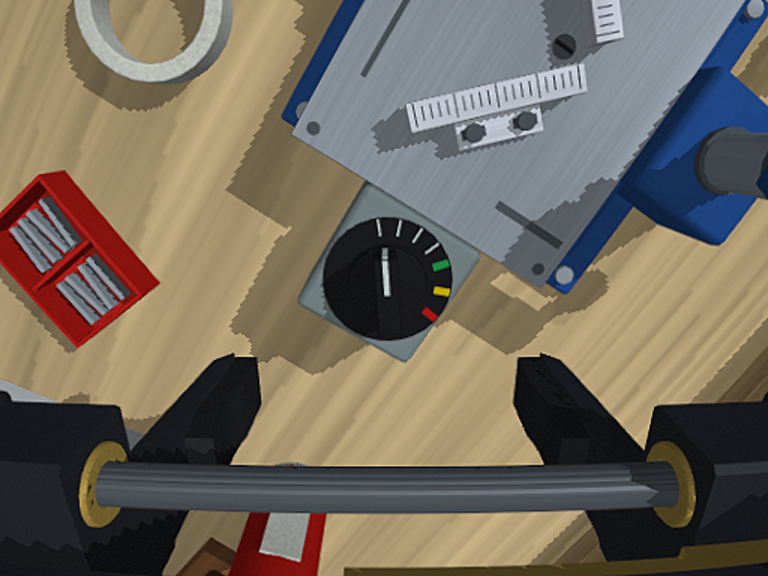

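View pics/top1.png

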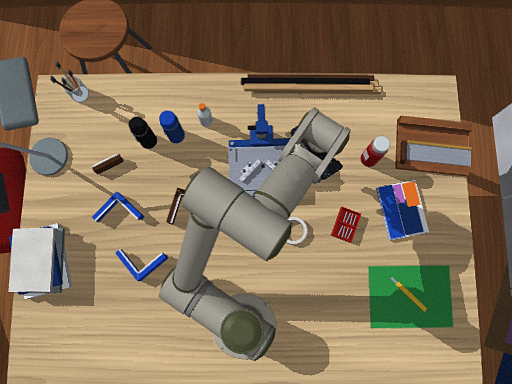

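```bash
cat >> h.py <<'E'
def marks(c):
    im=c['image'];hsv=cv2.cvtColor(im,cv2.COLOR_BGR2HSV);h,s,v=[hsv[...,i].astype(int) for i in range(3)]
    out={}
    # dial: restrict to roi
    return hsv
E
python3 - <<'E'
from h import *
from scipy.optimize import least_squares
c=load('w1');im=c['image'];hsv=cv2.cvtColor(im,cv2.COLOR_BGR2HSV).astype(int);h,s,v=hsv[...,0],hsv[...,1],hsv[...,2]
roi=np.zeros(h.shape,bool);roi[140:230,210:310]=1
def cen(m):
    n,l,st,ce=cv2.connectedComponentsWithStats((m&roi).astype(np.uint8));
    return sorted([(st[i,4],tuple(np.round(ce[i],1))) for i in range(1,n) if st[i,4]>4],reverse=True)
g=cen((h>45)&(h<80)&(s>120)&(v>80));y=cen((h>20)&(h<35)&(s>150)&(v>150));r=cen(((h<8)|(h>172))&(s>150)&(v>120))
wh=cen((s<50)&(v>150));print(g,y,r,wh[:8])
pts=[onz(c,*q[0][1],.0705)[:2] for q in(g,y,r)]
f=lambda p:np.concatenate([pts[i]-(p[:2]+.0345*np.array([np.cos(p[2]-a),np.sin(p[2]-a)])) for i,a in enumerate((1.4,1.9,2.4))])
sol=least_squares(f,[.556,-.23,2.3],x_scale=[.01,.01,1]);print(sol.x,np.round(sol.fun*1e3,2))
x,yy,z0=sol.x
for n,q in wh[:8]:
    P=onz(c,*q,.0705)[:2]-[x,yy];print(n,q,np.linalg.norm(P),z0-np.arctan2(P[1],P[0]))
# dark dial ellipse
m=((v<60)&roi).astype(np.uint8)
# pointer: axis on grip top
pw=[onz(c,u/1.5,w/1.5,.103)[:2] for u,w in((386.5,250),(388,297))];d=pw[0]-pw[1];print('pointer',pw,np.linalg.norm(d),np.degrees(np.arctan2(d[1],d[0])),z0-np.arctan2(d[1],d[0]))
E
```

```text
[(np.int32(56), (np.float64(293.2), np.float64(176.4)))] [(np.int32(47), (np.float64(293.8), np.float64(193.6)))] [(np.int32(46), (np.float64(285.9), np.float64(209.2)))] [(np.int32(76), (np.float64(256.7), np.float64(185.0))), (np.int32(34), (np.float64(293.6), np.float64(144.4))), (np.int32(14), (np.float64(287.6), np.float64(165.1))), (np.int32(14), (np.float64(277.9), np.float64(156.6))), (np.int32(11), (np.float64(265.4), np.float64(151.9))), (np.int32(11), (np.float64(252.0), np.float64(151.0))), (np.int32(7), (np.float64(281.1), np.float64(140.6)))]
[ 0.56087698 -0.23645278  2.30969589] [ 0.09 -0.04 -0.13  0.09  0.05 -0.05]
76 (np.float64(256.7), np.float64(185.0)) 0.002720283108678989 -0.19255194231603134
34 (np.float64(293.6), np.float64(144.4)) 0.0518181344515392 0.8214745223536069
14 (np.float64(287.6), np.float64(165.1)) 0.03479351534952819 1.0538706327214287
14 (np.float64(277.9), np.float64(156.6)) 0.03469985667370517 0.707540278718217
11 (np.float64(265.4), np.float64(151.9)) 0.03451131048991615 0.3554173470396922
11 (np.float64(252.0), np.float64(151.0)) 0.0350029401561117 0.0063489237764740025
7 (np.float64(281.1), np.float64(140.6)) 0.04874265408202277 0.5950663963465195
pointer [array([ 0.54516735, -0.21277125]), array([ 0.56076026, -0.23476082])] 0.026957004119071926 125.34062405224942 0.12208931229880315
```

Call:
step_arm:
  increments:
    - [[15,1,10,-1],[35,1,10,-1],[55,1,10,-1],[75,1,10,-1],[95,1,10,-1],[112,1,10,-1],[122,1,10,-1],[128,1,10,-1],[128,1,10,-1]]

```text
time: 2.33
position: [0.5611, -0.2364, 0.0819]
tcp_rot: [0.757, 1.437, -0.757]
wrist_force: [-0.9, 0.0, -0.3]
finger_gap: 0.0882
```

```bash
python3 - <<'E'
from h import *
w=cap('wrist','w2');show(w,'w2b',s=1.5);s=env.get_state();print(s['position'],s['wrist_force'])
E
```

```text
[ 0.56143259 -0.23657026  0.08291303] [-0.42878148  0.47907417  0.33284474]
```

View pics/w2b.png

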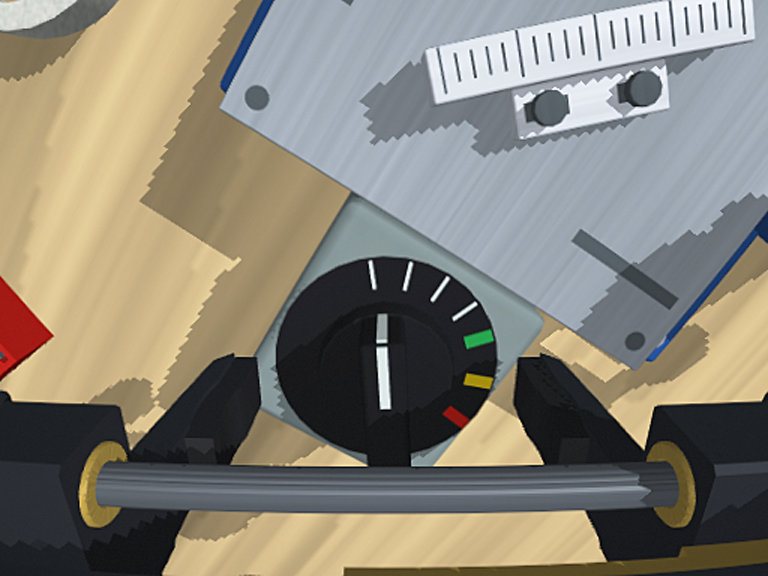

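The bar stands centred between the fingers, pointer near (382,320). Closing, then turning.

Call:
step_arm:
  increments:
    - [[0,0,0,0],[0,0,0,0],[0,0,0,0],[0,0,0,0],[0,0,0,0],[0,0,0,0],[0,0,0,0],[0,0,0,0]]
  jaw: -1

```text
time: 3.05
position: [0.5614, -0.2364, 0.0828]
tcp_rot: [0.756, 1.435, -0.756]
wrist_force: [0.4, 0.5, -0.6]
finger_gap: 0.0366
```

Call:
step_arm:
  increments:
    - [[0,0,0,0],[0,0,0,0],[0,0,0,0],[0,0,0,0],[0,0,0,0],[0,0,0,0]]

```text
time: 3.55
position: [0.561, -0.2367, 0.0827]
tcp_rot: [0.755, 1.436, -0.757]
wrist_force: [-3.5, -2.3, 1.5]
finger_gap: 0.0136
```

```bash
python3 - <<'E'
from h import *
s=env.get_state();M=R.from_rotvec(s['tcp_rot']).as_matrix();print(s['position'],s['wrist_force'],s['finger_gap'],np.degrees(np.arctan2(M[1,1],M[0,1])))
E
```

```text
[ 0.56095908 -0.2367029   0.08273827] [-3.45521253 -2.32198363  1.46466422] 0.01359973770770954 34.45565392838882
```

Call:
step_arm:
  increments:
    - [[0,0,0,3],[0,0,0,9],[0,0,0,15],[0,0,0,21],[0,0,0,27],[0,0,0,33],[0,0,0,39],[0,0,0,45],[0,0,0,51],[0,0,0,57],[0,0,0,63],[0,0,0,68]]

```text
time: 4.55
position: [0.5599, -0.2367, 0.0827]
tcp_rot: [1.627, 0.871, -1.633]
wrist_force: [-10.2, -3.7, 3.6]
finger_gap: 0.0138
```

Call:
step_arm:
  increments:
    - [[0,0,0,2],[0,0,0,4],[0,0,0,4.5],[0,0,0,4.5],[0,0,0,4.5],[0,0,0,4.5]]

```text
time: 5.05
position: [0.5599, -0.2366, 0.0827]
tcp_rot: [1.677, 0.82, -1.683]
wrist_force: [-9.7, -1.5, 4.6]
finger_gap: 0.0139
```

```bash
python3 - <<'E'
from h import *
s=env.get_state();M=R.from_rotvec(s['tcp_rot']).as_matrix();print(s['position'],s['wrist_force'],s['torque'],s['finger_gap'],np.degrees(np.arctan2(M[1,1],M[0,1])))
w=cap('wrist','w3');show(w,'w3b',s=1.5)
E
```

```text
[ 0.55987224 -0.23664724  0.08270535] [-9.74244711 -1.52522624  4.60159678] [-0.4316622   1.48581009  0.0265054 ] 0.01385235527431486 -38.044141254967705
```

View pics/w3b.png

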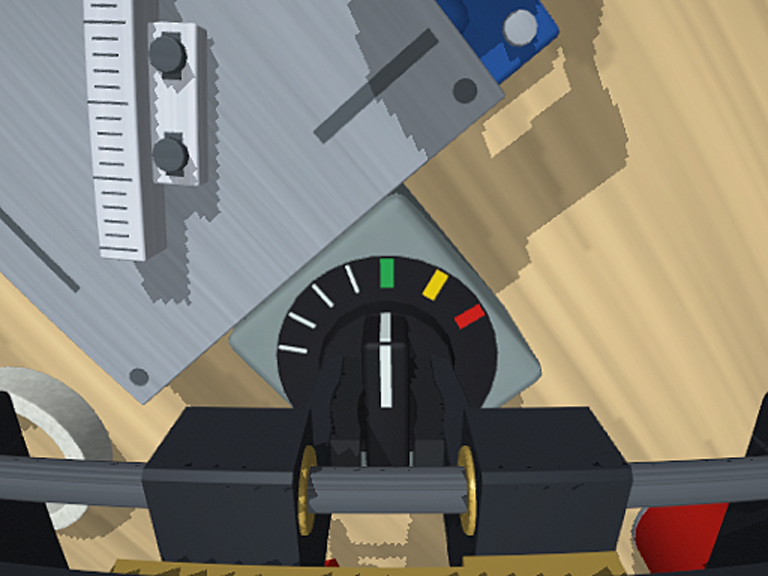

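Pointer (386,320) is in line with green (387,272). Releasing and raising.

Call:
step_arm:
  increments:
    - [[0,0,0,0],[0,0,0,0],[0,0,0,0],[0,0,0,0],[0,0,0,0],[0,0,0,0],[0,0,0,0],[0,0,0,0],[0,0,0,0]]
  jaw: 1

```text
time: 5.85
position: [0.5614, -0.2364, 0.0828]
tcp_rot: [1.679, 0.818, -1.679]
wrist_force: [-0.7, 0.4, -0.5]
finger_gap: 0.072
```

Call:
step_arm:
  increments:
    - [[-8,0,0,0],[-25,0,0,0],[-45,0,0,0],[-70,0,0,0],[-95,0,0,0],[-115,0,0,0],[-130,0,0,0],[-140,0,0,0],[-140,0,0,0]]

```text
time: 6.6
position: [0.5618, -0.2367, 0.2252]
tcp_rot: [1.68, 0.814, -1.676]
wrist_force: [0.6, 0.2, -1.1]
finger_gap: 0.0882
```

```bash
python3 - <<'E'
from h import *
s=env.get_state();M=R.from_rotvec(s['tcp_rot']).as_matrix();print(s['time'],s['position'],s['wrist_force'],s['finger_gap'],np.degrees(np.arctan2(M[1,1],M[0,1])))
w=cap('wrist','w4');show(w,'w4b',s=1.5)
E
```

```text
6.6 [ 0.56184201 -0.23672666  0.22520794] [ 0.56663681  0.21092563 -1.05686578] 0.08817474701969977 -38.039972783451596
```

View pics/w4b.png

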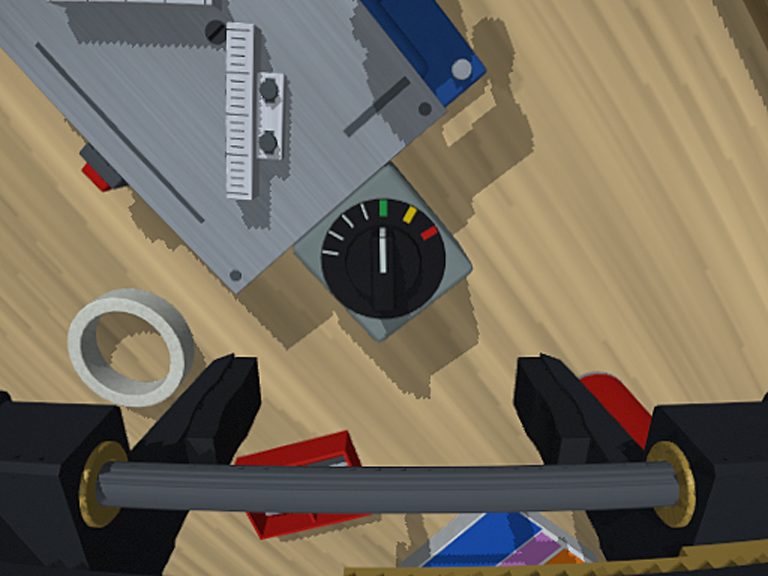

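Knob pointer (382,235) is still on green (383,208) after release. I stop above the vee on the way to measure it.

Call:
step_arm:
  increments:
    - [[0,-10,-8,-5],[0,-25,-20,-12],[0,-42,-33,-19],[0,-60,-47,-26],[0,-78,-61,-33],[0,-96,-75,-40],[0,-114,-89,-47],[0,-132,-103,-54],[0,-150,-117,-61],[0,-168,-131,-68],[0,-183,-143,-75],[0,-193,-150,-82]]

```text
time: 7.65
position: [0.5008, 0.0024, 0.2216]
tcp_rot: [0.623, 1.482, -0.623]
wrist_force: [0.4, 0.8, 0.5]
finger_gap: 0.0883
```

Call:
step_arm:
  increments:
    - [[0,0,0,-2],[0,0,0,-2],[0,0,0,-2]]

```text
time: 7.9
position: [0.5015, 0.0007, 0.2219]
tcp_rot: [0.602, 1.487, -0.602]
wrist_force: [0.7, -0.4, -0.1]
finger_gap: 0.0879
```

```bash
python3 - <<'E'
from h import *
s=env.get_state();M=R.from_rotvec(s['tcp_rot']).as_matrix();print(s['time'],s['position'],s['finger_gap'],np.degrees(np.arctan2(M[1,1],M[0,1])))
w=cap('wrist','w5');show(w,'w5b',s=1.5)
E
```

```text
7.9 [0.50152845 0.00065439 0.22191212] 0.08792377105418997 45.87670835262218
```

View pics/w5b.png

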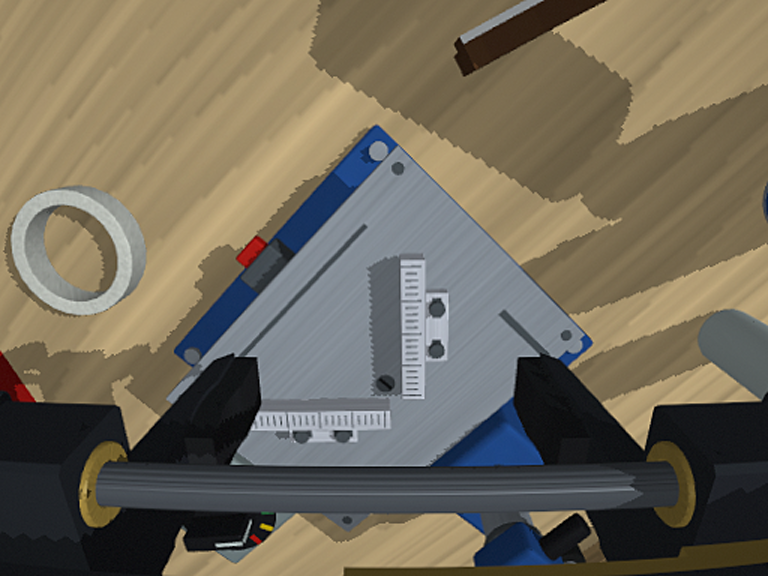

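```bash
python3 - <<'E'
from h import *
c=load('w5');im=c['image'];g=cv2.cvtColor(im,cv2.COLOR_BGR2GRAY).astype(float)
b=im[172:285,165:305];cv2.imwrite('pics/w5z.png',cv2.resize(b,None,fx=5,fy=5,interpolation=cv2.INTER_CUBIC))
def sub(prof,asc): # strongest rise location
    d=np.diff(prof);i=np.argmax(d);
    if 0<i<len(d)-1:
        a,bb,cc=d[i-1],d[i],d[i+1];den=a-2*bb+cc;off=.5*(a-cc)/den if den else 0
    else: off=0
    return i+.5+off
L=[];Rr=[]
for v in range(177,262): L.append((258+sub(g[v,258:276],1),v))
for u in range(180,257): Rr.append((u,264+sub(g[264:284,u],1)))
def fit(P):
    W=np.array([onz(c,u,v,.078)[:2] for u,v in P])
    for _ in range(4):
        m=W.mean(0);d=np.linalg.svd(W-m)[2][0];r=(W-m)@[-d[1],d[0]];W=W[abs(r)<max(.0008,2*r.std())]
    print(len(W),r.std());return m,d
mL,dL=fit(L);mR,dR=fit(Rr)
t=np.linalg.solve(np.c_[dL,-dR],mR-mL);vee=mL+t[0]*dL
for m,d in((mL,dL),(mR,dR)):
    if (m-vee)@d<0:d*=-1
aL=np.degrees(np.arctan2(dL[1],dL[0]));aR=np.degrees(np.arctan2(dR[1],dR[0]));print('vee',vee,aL,aR,'yaw',aL-135,aR+135)
# ends of fences
for d,deg in((dL,0),(dR,0)):
    print('ends proj',proj(c,[[*(vee+d*.008),.078],[*(vee+d*.108),.078]])*1.5)
print(proj(c,[[*vee,.06]])*1.5)
# screw & plate check w1 view
c1=load('w1');print(proj(c1,[[*(vee+d*s),.078] for s in(.008,.108)])*1.5, proj(c1,[[*vee,.06]])*1.5)
# L from top? right
E
```

```text
84 0.00013600711556221488
74 0.0002490089200638489
vee [ 0.58446449 -0.06467431] 137.16477083916985 -132.8173297412197 yaw 2.1647708391698472 2.1826702587802913
ends proj [[401.84030903 399.58689501]
 [399.75274744 259.60857813]]
ends proj [[390.48974828 409.75061551]
 [248.30071826 411.64664169]]
[[401.28483232 395.82675502]]
[[584.02352075  60.63944942]
 [404.28025796 102.99261136]] [[585.43451014  61.39710769]]
```

View pics/w5z.png

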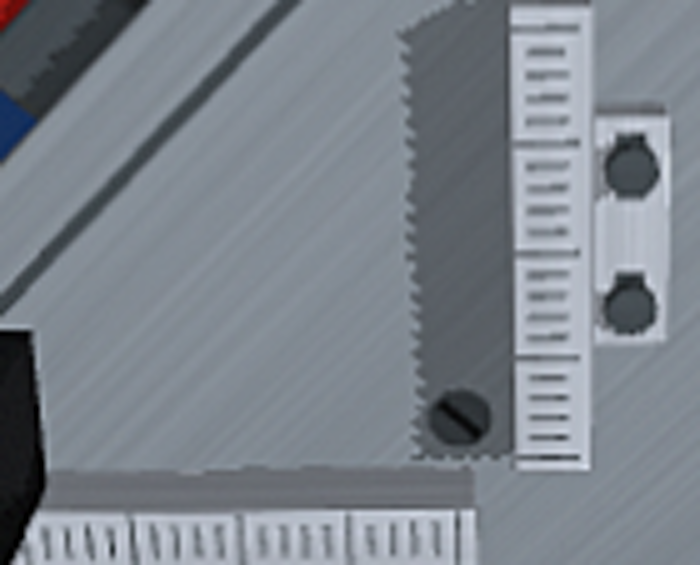

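Vee at (0.5845, -0.0647), yaw 2.17°. The fence angles agree to 0.02° and the predicted fence ends fall on the picture. Now over the corner.

Call:
step_arm:
  increments:
    - [[0,6,-10,-2],[2,17,-30,-4],[4,29,-52,-7],[6,41,-73,-10],[8,53,-95,-13],[10,66,-117,-16],[12,79,-139,-19],[12,91,-161,-21],[12,103,-182,-24],[12,114,-202,-26],[12,123,-218,-28],[12,128,-227,-28.7]]

```text
time: 8.95
position: [0.4265, 0.2522, 0.2106]
tcp_rot: [0.208, 1.561, -0.207]
wrist_force: [-0.4, 0.9, 0.7]
finger_gap: 0.0881
```

```bash
python3 - <<'E'
from h import *
w=cap('wrist','w6a');w=cap('wrist','w6');show(w,'w6b',s=1.5)
s=env.get_state();M=R.from_rotvec(s['tcp_rot']).as_matrix();print(s['time'],s['position'],s['finger_gap'],np.degrees(np.arctan2(M[1,1],M[0,1])))
E
```

```text
9.05 [0.4269745  0.25147837 0.2106046 ] 0.08809663823452904 74.77444016361545
```

View pics/w6b.png

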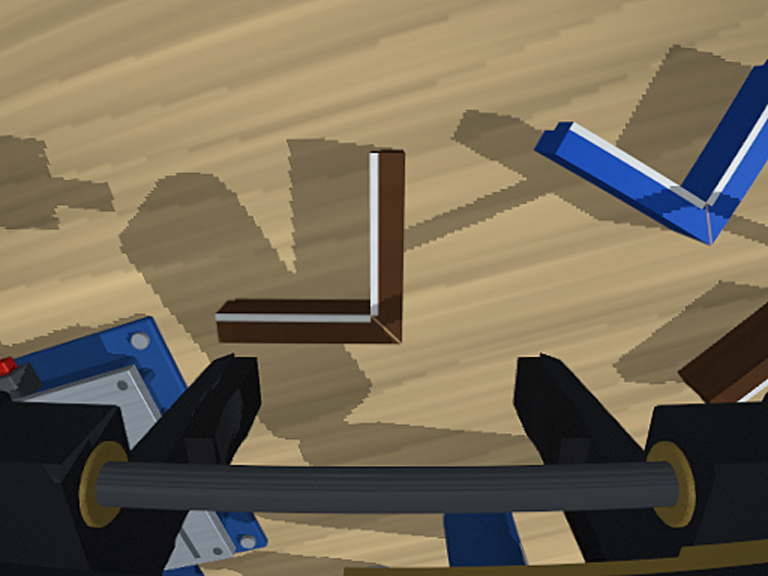

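```bash
python3 - <<'E'
from h import *
c=load('w6');im=c['image'];g=cv2.cvtColor(im,cv2.COLOR_BGR2GRAY).astype(float)
def pk(p):
    d=np.diff(p);i=np.argmax(d);off=0
    if 0<i<len(d)-1:
        a,b,e=d[i-1:i+2];den=a-2*b+e;off=.5*(a-e)/den if den else 0
    return i+.5+off
L=[(258+pk(g[v,258:278]),v) for v in range(106,222)]
Rr=[(u,218+pk(g[218:238,u])) for u in range(150,262)]
def fit(P):
    W=np.array([onz(c,u,v,.048)[:2] for u,v in P])
    for _ in range(4):
        m=W.mean(0);d=np.linalg.svd(W-m)[2][0];r=(W-m)@[-d[1],d[0]];W=W[abs(r)<max(.0008,2*r.std())]
    print(len(W),r.std());return m,d
mL,dL=fit(L);mR,dR=fit(Rr)
t=np.linalg.solve(np.c_[dL,-dR],mR-mL);tip=mL+t[0]*dL
for m,d in((mL,dL),(mR,dR)):
    if (m-tip)@d<0:d*=-1
aL=np.degrees(np.arctan2(dL[1],dL[0]));aR=np.degrees(np.arctan2(dR[1],dR[0]));yaw=(aL-135+aR+135)/2
print('tip',tip,'yaw',aL-135,aR+135)
for p in((404,151),(217,342)):print(np.linalg.norm(onz(c,p[0]/1.5,p[1]/1.5,.048)[:2]-tip))
Rz=R.from_euler('z',yaw,degrees=True).as_matrix()[:2,:2]
gp=tip+Rz@[-.0502,.0346];print('grip',gp)
s=env.get_state();M=R.from_rotvec(s['tcp_rot']).as_matrix();y=np.degrees(np.arctan2(M[1,1],M[0,1]))
print('need turn',y-(yaw+45),'shift tool',M.T@(np.r_[gp,.025]-s['position'])*1e3)
E
```

```text
116 0.00011743396826724524
112 2.3961878767952747e-05
tip [0.48988178 0.24617226] yaw 29.349650205696463 29.807162245964008
0.13032842036237535
0.13043821026522404
grip [0.42914475 0.25148379]
need turn 0.1960339377852165 shift tool [185.60393778   0.5911059    2.14619011]
```

Call:
step_arm:
  increments:
    - [[15,0.6,2,0.2],[40,0.6,2,0.2],[70,0.6,2,0.2],[100,0.6,2,0.2],[130,0.6,2,0.2],[155,0.6,2,0.2],[175,0.6,2,0.2],[185,0.6,2,0.2],[189,0.6,2,0.2],[189,0.6,2,0.2]]

```text
time: 9.88
position: [0.4298, 0.2497, 0.0211]
tcp_rot: [0.214, 1.561, -0.215]
wrist_force: [0.3, 0.0, -0.7]
finger_gap: 0.088
```

Call:
step_arm:
  increments:
    - [[0,0,0,0],[0,0,0,0],[0,0,0,0],[0,0,0,0],[0,0,0,0],[0,0,0,0],[0,0,0,0],[0,0,0,0],[0,0,0,0],[0,0,0,0],[0,0,0,0],[0,0,0,0]]
  jaw: -1

```text
time: 10.88
position: [0.4297, 0.2505, 0.0217]
tcp_rot: [0.213, 1.56, -0.213]
wrist_force: [-0.5, 0.0, -0.5]
finger_gap: 0.0218
```

```bash
python3 - <<'E'
from h import *
w=cap('wrist','w7');show(w,'w7b',s=1.5)
s=env.get_state();M=R.from_rotvec(s['tcp_rot']).as_matrix();print(s['time'],s['position'],s['wrist_force'],s['finger_gap'],np.degrees(np.arctan2(M[1,1],M[0,1])))
E
```

```text
10.9333 [0.42969452 0.25053161 0.02176023] [ 0.57006594 -0.12039563  0.10459081] 0.021875978642910576 74.45707754265224
```

View pics/w7b.png

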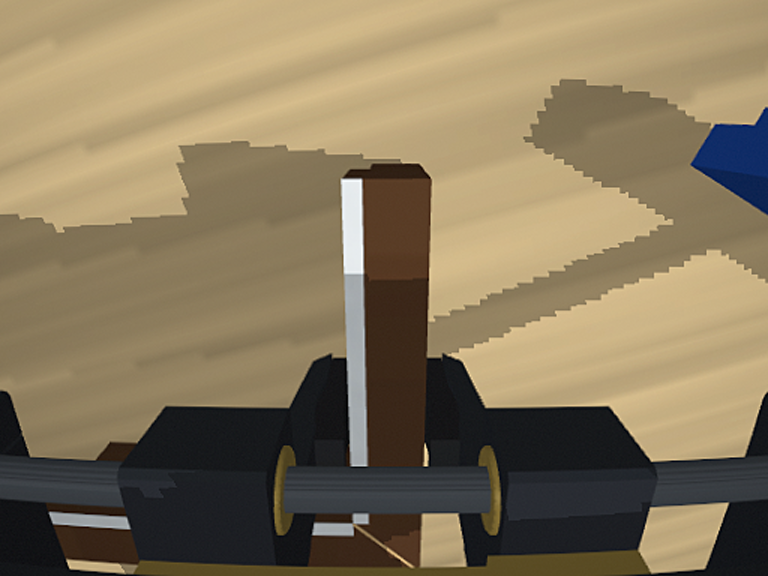

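Call:
step_arm:
  increments:
    - [[-4,0,0,0],[-14,0,0,0],[-30,0,0,0],[-50,0,0,0],[-70,0,0,0],[-90,0,0,0],[-110,0,0,0],[-125,0,0,0],[-134,0,0,0],[-138,0,0,0],[-138,0,0,0]]

```text
time: 11.85
position: [0.4297, 0.2505, 0.1601]
tcp_rot: [0.213, 1.56, -0.213]
wrist_force: [-0.1, -0.0, -1.2]
finger_gap: 0.0219
```

Call:
step_arm:
  increments:
    - [[0,-5,3,0],[0,-18,10,1],[0,-36,21,3],[0,-57,33,6],[0,-80,46,9],[0,-104,60,12],[0,-130,75,15],[0,-155,89,18],[0,-180,104,21],[0,-205,118,24],[0,-226,130,26],[0,-242,140,27.3]]

```text
time: 12.85
position: [0.4995, -0.0224, 0.1586]
tcp_rot: [0.587, 1.492, -0.588]
wrist_force: [0.9, 1.0, -1.4]
finger_gap: 0.0217
```

```bash
python3 - <<'E'
from h import *
w=cap('wrist','w8a');w=cap('wrist','w8');show(w,'w8b',s=1.5);cap('top','top8')
s=env.get_state();M=R.from_rotvec(s['tcp_rot']).as_matrix();y=np.degrees(np.arctan2(M[1,1],M[0,1]));print(s['time'],s['position'],s['wrist_force'],s['finger_gap'],y)
print('to seat',M.T@(np.array([.5330,-.0333,.0818])-s['position'])*1e3,y-47.17)
E
```

```text
13.0 [ 0.49938234 -0.02109329  0.15867383] [ 0.38589654  0.4187128  -0.93334636] 0.021591346432236057 47.05187307351256
to seat [76.79656047 14.03934966 33.07448674] -0.11812692648744161
```

View pics/w8b.png

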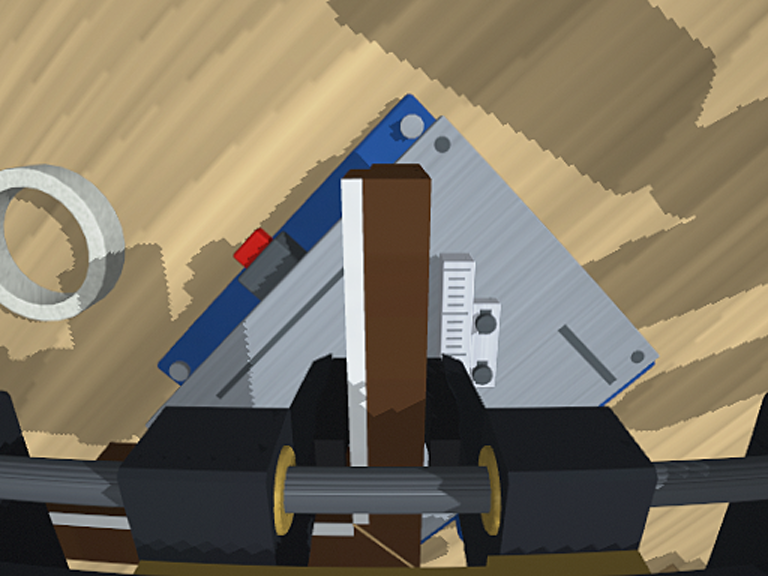

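View pics/top8.png

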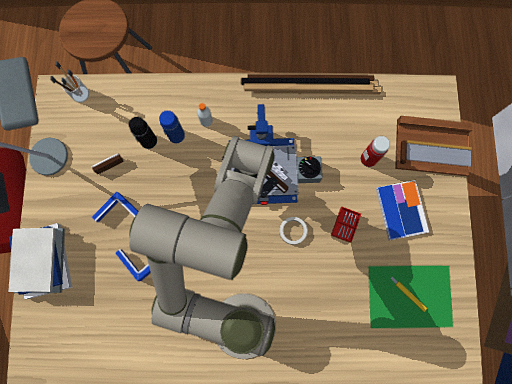

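Corner sits in the hand as when gripped (leg edges 342..431 in both pictures). Getting into line 10 mm above the table and 12–14 mm off each fence.

Call:
step_arm:
  increments:
    - [[0,0,5,-0.1],[0,0,14,-0.1],[4,0,20,-0.1],[14,0,20,-0.1],[28,0,20,-0.1],[42,0,20,-0.1],[54,0,20,-0.1],[62,0,20,-0.1],[66,0,20,-0.1],[67,0,20,-0.1],[67,0,20,-0.1],[67,0,20,-0.1]]

```text
time: 14.0
position: [0.5147, -0.0338, 0.0933]
tcp_rot: [0.583, 1.49, -0.583]
wrist_force: [-0.1, 0.0, -1.4]
finger_gap: 0.0219
```

```bash
python3 - <<'E'
from h import *
w=cap('wrist','w9');show(w,'w9b',s=1.5);cap('side','side9')
s=env.get_state();M=R.from_rotvec(s['tcp_rot']).as_matrix();y=np.degrees(np.arctan2(M[1,1],M[0,1]));print(s['time'],s['position'],s['wrist_force'],s['torque'],y)
print('to seat',M.T@(np.array([.5330,-.0333,.0818])-s['position'])*1e3,y-47.17)
E
```

```text
14.1 [ 0.51469094 -0.03382187  0.09331508] [ 0.48183346 -0.61981876 -0.84700569] [ 0.04578772 -0.11819311  0.04161162] 47.26472920175414
to seat [11.5359603  12.80214754 13.08120546] 0.09472920175414146
```

View pics/w9b.png

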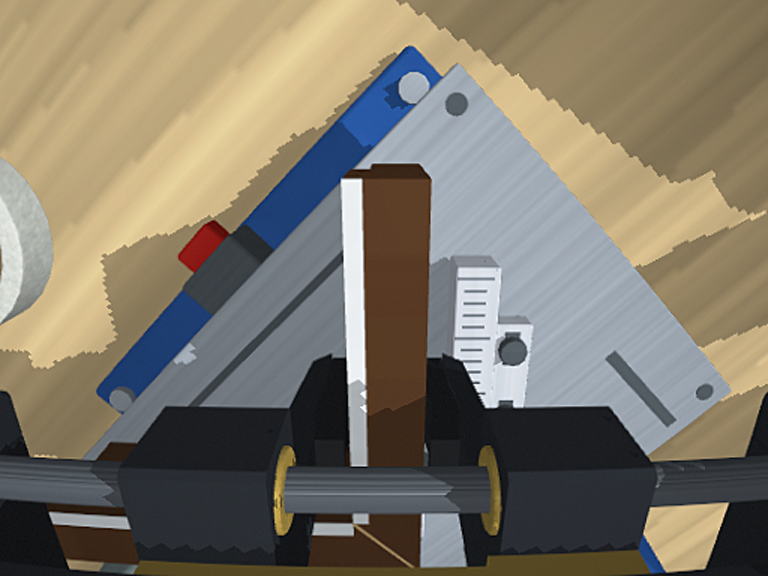

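Call:
step_arm:
  increments:
    - [[1,1,1,0],[2,2,2,0],[3,3.2,3.2,0],[4,4.4,4.4,0],[5,5.6,5.6,0],[6,6.8,6.8,0],[7,8,8,0],[8,9,9,0],[9,10,10,0],[9,10,10,0],[9,10,10,0],[9,10,10,0]]

```text
time: 15.1
position: [0.5285, -0.0332, 0.0837]
tcp_rot: [0.583, 1.491, -0.583]
wrist_force: [-0.3, 0.6, -0.9]
finger_gap: 0.0216
```

```bash
cat > st.py <<'E'
from h import *
s=env.get_state();M=R.from_rotvec(s['tcp_rot']).as_matrix();y=np.degrees(np.arctan2(M[1,1],M[0,1]));print(s['time'],'F tool',np.round(M.T@s['wrist_force'],2),'T',np.round(M.T@s['torque'],3),'yaw',round(y,2),'gap',s['finger_gap'])
print('to seat',np.round(M.T@(np.array([.5330,-.0333,.0818])-s['position'])*1e3,2),'tilt',np.round(M[2],4))
E
python3 st.py
```

```text
15.1 F tool [ 0.93  0.21 -0.65] T [ 0.02  -0.078  0.105] yaw 47.26 gap 0.021637491634914297
to seat [1.94 2.98 3.41] tilt [-1.e+00 -0.e+00 -1.e-04]
```

Call:
step_arm:
  increments:
    - [[0.3,0.4,0.4,0],[0.6,0.8,0.8,0],[0.9,1.2,1.2,0],[1.2,1.6,1.6,0],[1.5,2,2,0],[1.5,2,2,0],[1.5,2,2,0]]

```text
time: 15.68
position: [0.5313, -0.0331, 0.0822]
tcp_rot: [0.583, 1.491, -0.583]
wrist_force: [-0.3, 0.4, -1.0]
finger_gap: 0.0217
```

```bash
python3 st.py
```

```text
15.6833 F tool [ 1.02  0.11 -0.51] T [-0.016 -0.044  0.128] yaw 47.26 gap 0.021687810614210178
to seat [0.41 0.97 1.36] tilt [-1.e+00 -0.e+00 -1.e-04]
```

Call:
step_arm:
  increments:
    - [[0.2,0.2,0.2,0],[0.4,0.4,0.4,0],[0.6,0.6,0.6,0],[0.6,0.6,0.6,0],[0.6,0.6,0.6,0]]

```text
time: 16.1
position: [0.5323, -0.0331, 0.0817]
tcp_rot: [0.583, 1.491, -0.583]
wrist_force: [0.4, -0.7, 0.3]
finger_gap: 0.0219
```

```bash
python3 st.py
```

```text
16.1 F tool [-0.3  -0.3   0.76] T [ 0.028 -0.057  0.062] yaw 47.26 gap 0.021940927755980263
to seat [-0.07  0.32  0.65] tilt [-1.e+00  1.e-04  3.e-04]
```

Call:
step_arm:
  increments:
    - [[0.1,0.2,0.2,0],[0.3,0.4,0.4,0],[0.3,0.6,0.6,0],[0.3,0.6,0.6,0],[0.3,0.6,0.6,0]]

```text
time: 16.52
position: [0.5329, -0.033, 0.0817]
tcp_rot: [0.584, 1.491, -0.584]
wrist_force: [-2.3, 0.1, 4.0]
finger_gap: 0.0219
```

```bash
python3 st.py
```

```text
16.5167 F tool [-3.99 -1.54 -1.77] T [ 0.164  0.239 -0.159] yaw 47.24 gap 0.021858651246462267
to seat [-0.06 -0.15  0.27] tilt [-1.e+00 -0.e+00 -1.e-04]
```

Call:
step_arm:
  increments:
    - [[0.1,0.2,0.2,0],[0.2,0.4,0.4,0],[0.2,0.6,0.6,0],[0.2,0.6,0.6,0],[0.2,0.6,0.6,0]]

```text
time: 16.93
position: [0.5331, -0.0328, 0.0817]
tcp_rot: [0.583, 1.492, -0.584]
wrist_force: [-6.1, 0.9, 9.9]
finger_gap: 0.0217
```

```bash
python3 st.py
```

```text
16.9333 F tool [-9.88 -3.43 -5.1 ] T [ 0.139  0.624 -0.537] yaw 47.25 gap 0.0217024047111498
to seat [-0.06 -0.42  0.23] tilt [-1.0e+00 -9.0e-04 -1.2e-03]
```

Call:
step_arm:
  increments:
    - [[0,0.2,0.2,0],[0,0.4,0.4,0],[0,0.6,0.6,0],[0,0.6,0.6,0],[0,0.6,0.6,0]]

```text
time: 17.35
position: [0.5331, -0.0328, 0.0817]
tcp_rot: [0.583, 1.494, -0.585]
wrist_force: [-10.7, -0.1, 11.7]
finger_gap: 0.0221
```

```bash
python3 st.py
```

```text
17.35 F tool [-11.63  -7.36  -7.82] T [ 0.201  1.064 -1.105] yaw 47.26 gap 0.02211082530276988
to seat [-0.08 -0.46  0.29] tilt [-1.     -0.0023 -0.0028]
```

Call:
step_arm:
  increments:
    - [[0,0.2,0.1,0],[0,0.4,0.2,0],[0,0.6,0.3,0],[0,0.6,0.3,0],[0,0.6,0.3,0]]

```text
time: 17.77
position: [0.5331, -0.0328, 0.0817]
tcp_rot: [0.582, 1.496, -0.585]
wrist_force: [-14.3, -3.2, 13.6]
finger_gap: 0.0214
```

```bash
python3 st.py;  python3 - <<'E'
from h import *
w=cap('wrist','w10');show(w,'w10b',s=1.5)
w=cap('side','s10');show(w,'s10b',170,140,270,230,s=7)
w=cap('top','t10');show(w,'t10b',215,120,330,215,s=6)
E
```

```text
17.7667 F tool [-13.56 -12.12  -8.42] T [ 0.181  1.171 -1.586] yaw 47.27 gap 0.021425971721259714
to seat [-0.09 -0.47  0.29] tilt [-1.     -0.0036 -0.0036]
```

View pics/w10b.png

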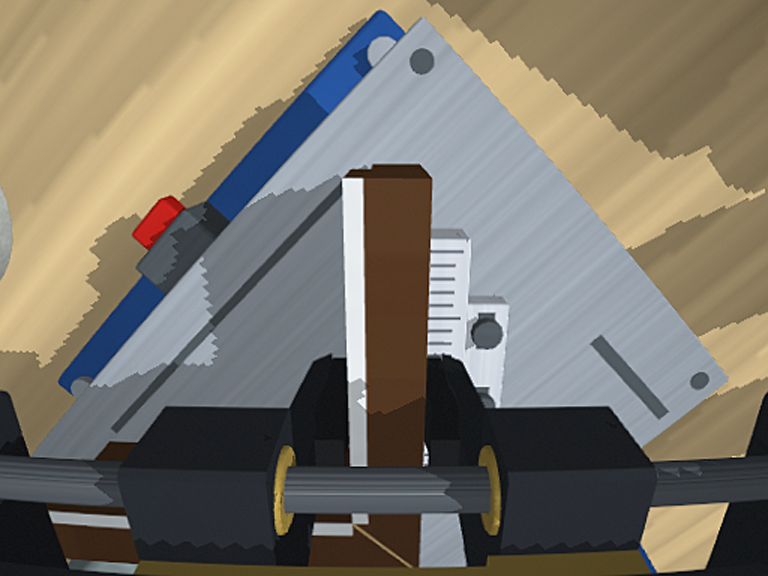

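View pics/s10b.png

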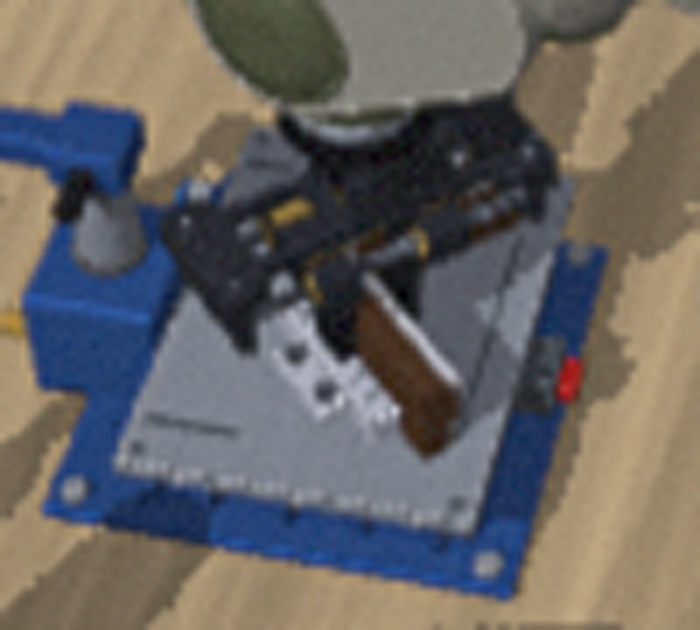

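View pics/t10b.png

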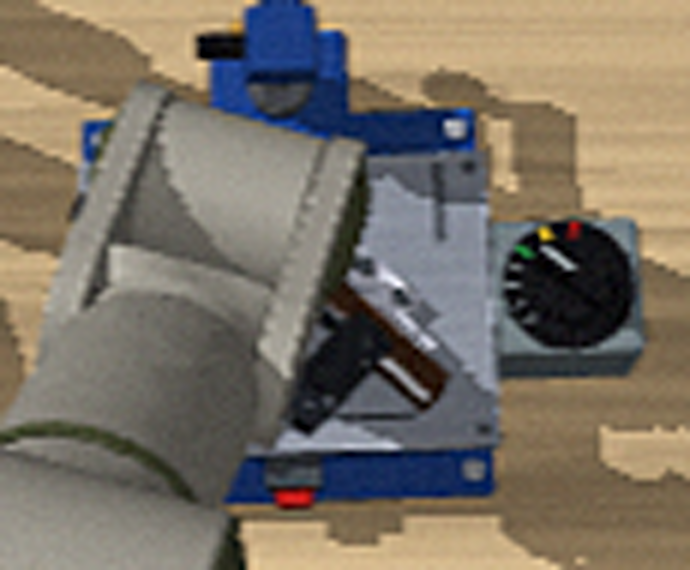

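Both legs lie against their fences, and TCP stays put while force builds. A little more push to be well clear of friction effects.

Call:
step_arm:
  increments:
    - [[0,0,0.2,0],[0.1,0.1,0.4,0],[0.1,0.1,0.6,0],[0.1,0.1,0.7,0],[0.1,0.1,0.7,0],[0.1,0.1,0.7,0],[0.1,0.1,0.7,0]]

```text
time: 18.5
position: [0.5331, -0.0328, 0.0817]
tcp_rot: [0.582, 1.497, -0.585]
wrist_force: [-17.0, 0.1, 17.7]
finger_gap: 0.0218
```

```bash
python3 st.py
```

```text
18.5 F tool [-17.63 -11.51 -12.61] T [ 0.224  1.704 -1.693] yaw 47.27 gap 0.021819039373403362
to seat [-0.1  -0.48  0.27] tilt [-1.     -0.0039 -0.005 ]
```

Call:
step_arm:
  increments:
    - [[0,0,0,0],[0,0,0,0],[0,0,0,0],[0,0,0,0],[0,0,0,0],[0,0,0,0]]

```text
time: 19.0
position: [0.5331, -0.0328, 0.0817]
tcp_rot: [0.582, 1.497, -0.585]
wrist_force: [-16.3, 0.0, 16.6]
finger_gap: 0.0218
```

```bash
python3 st.py; python3 - <<'E'
from h import *
V=np.array([.5845,-.0647,.06]);Rz=R.from_euler('z',2.17,degrees=True).as_matrix()
q=lambda a,s,i,z:V+Rz@np.array([s*np.cos(a)+0,s*np.sin(a),z])+Rz@np.array([i*np.cos(-a*0+ (a-np.sign(a)*0)),0,0])*0+ (Rz@np.array([np.cos(-a),np.sin(-a),0]))*i
a=np.radians(135)
P=[q(-a,.13,0,.048),q(-a,.13,.022,.048),q(a,.13,0,.048),q(a,.13,.022,.048),q(a,.13,0,0)]
w=cap('side','s11');show(w,'s11b',180,150,260,215,s=9,marks=proj(w,P))
w2=cap('top','t11');show(w2,'t11b',225,130,325,205,s=8,marks=proj(w2,P))
w3=cap('wrist','w11');show(w3,'w11b',s=1.5,marks=proj(w3,P[2:4]))
# knob pointer angle from top
E
```

```text
19.0 F tool [-16.51 -11.1  -12.04] T [ 0.169  1.716 -1.609] yaw 47.27 gap 0.02180723955866749
to seat [-0.09 -0.47  0.29] tilt [-1.    -0.004 -0.005]
```

View pics/s11b.png

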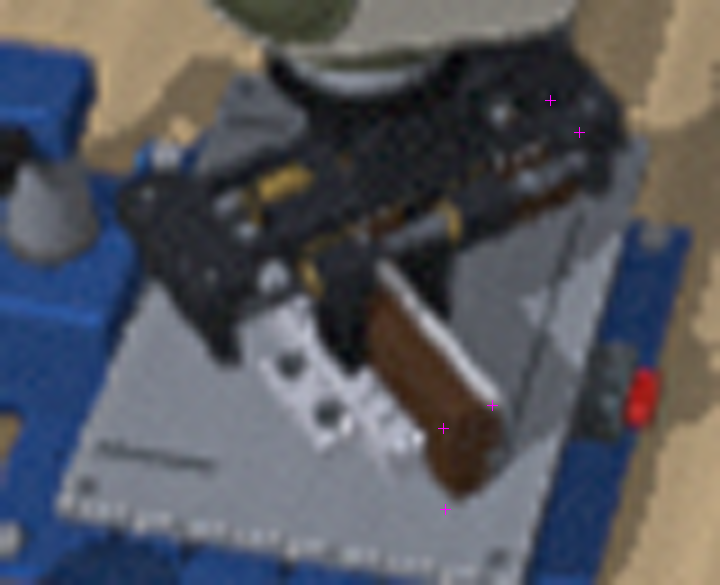

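View pics/t11b.png

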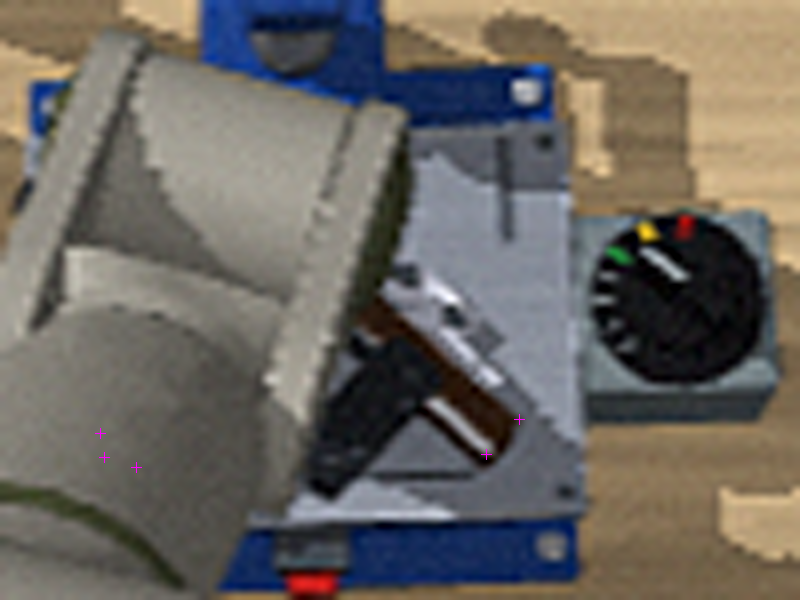

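View pics/w11b.png

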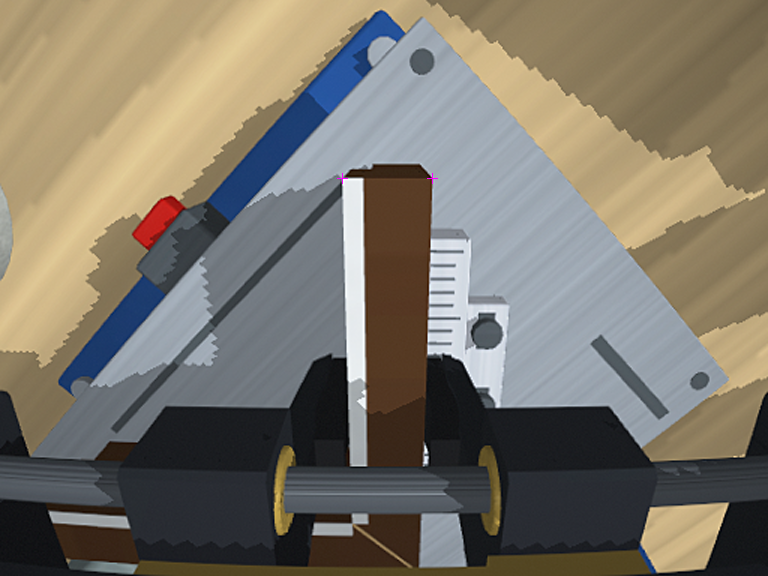

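The predicted seated corner points land on the leg ends in the wrist view, at (342,178) and (433,178), and within about 1–2 px in the top and side views. The knob pointer still points at green. Handing in.

```bash
python3 -c "
from h import *
print(env.job_done())"; python3 st.py
```

```text
the job is handed in; nothing more can be done
None
the job is handed in; nothing more can be done
```

I turned the knob to the green mark, seated the dark wood corner in the vee, and handed the job in at about 19 s with the gripper still pressing it there. No verdict is reported, and I got no state reading after the hand-in.

**Knob:** I gripped the bar and turned it about 72° clockwise. In the wrist view the pointer lined up with the green mark, and it still did after release. The coarser top view just before hand-in agrees.

**Corner:** I gripped it by the left leg, lowered it 12–13 mm short of the fences, then slid it diagonally down into the vee.
- **Forces:** the last wrist reading was about 16.5 N down, 11 N towards the left fence and 12 N towards the right. These are total wrist forces. Friction takes some of them, so I added extra push to keep the real fence forces above 2 N.
- **Seating:** the TCP stopped moving as the push built up, ending within 0.5 mm of the computed seat. The tool was about 0.1° off in yaw and tilted about 0.006 rad.
- **Pictures:** the seated outline I predicted matched the left leg in the wrist view. In the top and side views it was about 1–2 px off, roughly what the calibration allows. The outer corner itself was hidden under the gripper in every view.

**Rest of the bench:** no sign in the pictures that the cans, glue, tape, nail box, offcut or panel moved, though I did not measure them.

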